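# Shut and latch the food sample case

### The job

Close up the food sample case with the fingertips: push its lid down gently, without slamming it, until it is fully shut, and only then push both lever latches on its front over past upright so that each snaps down across the lid. Pick nothing up, and leave the jars in the case and everything else on the counter where they are.

Things in the scene. Friction and masses are not known exactly. Their poses are not given: they have to be found in the camera images.
- case: open-topped food sample case of grey plastic, fixed firmly to the worktop: 180 deep (its x) by 240 wide (its y) by 100 mm high (rim). Origin: centre of its underside, on the worktop. Its +x points from the front (latch side) to the back (hinge side), its +y to its left; it stands turned about the vertical
- lid (a joint): angle of the white lid about its hinge, rad: 0 is shut, grows as the lid opens (starts at about 0.5 to 0.95). The hinge line runs along the case's y at x = +90, z = +100 mm of the case frame, on the back rim. The lid is a flat plate 184 mm long, 244 mm wide; its upper face lies 13 mm off the hinge line (113 mm above the worktop when shut). The hinge is stiff: the lid stays where it is left and takes about 2 to 5 N at the free edge to move down
- lid_edge (a point): middle of the lid's free front edge, on its upper face, 184 mm from the hinge line
- latch_left (a joint): angle of the left (case's +y side) lever latch, rad. 0: open, the lever leans 0.65 rad from upright, out to the front (case -x). It grows as the lever is pushed towards the case's +x: 0.65 upright, which is dead centre; 2.05 fully over, lying across the lid with its rubber foot on it. A spring drives it away from upright to either end; about 4 N at the cross-bar starts it, and past upright it snaps over by itself. With the lid open it misses the lid and falls in its way
- latch_left_tip (a point): centre of the round cross-bar (14 mm thick, 30 mm long, along the case's y) at the end of the left steel lever. The lever is 16 mm wide and 60 mm long from pivot to this point; the pivot's axis runs along the case's y, 14 mm in front of the case's front wall (case x = -104 mm) and 118 mm above the worktop. The latches sit 40 to 75 mm left and right of the case's middle
- latch_right (a joint): angle of the right (case's -y side) lever latch, rad. 0: open, the lever leans 0.65 rad from upright, out to the front (case -x). It grows as the lever is pushed towards the case's +x: 0.65 upright, which is dead centre; 2.05 fully over, lying across the lid with its rubber foot on it. A spring drives it away from upright to either end; about 4 N at the cross-bar starts it, and past upright it snaps over by itself. With the lid open it misses the lid and falls in its way
- latch_right_tip (a point): centre of the round cross-bar (14 mm thick, 30 mm long, along the case's y) at the end of the right steel lever. The lever is 16 mm wide and 60 mm long from pivot to this point; the pivot's axis runs along the case's y, 14 mm in front of the case's front wall (case x = -104 mm) and 118 mm above the worktop. The latches sit 40 to 75 mm left and right of the case's middle
- jar_a: closed sample jar standing in the case, 44 mm across, 60 mm tall; a bystander; origin: centre of its underside
- jar_b: second closed sample jar standing in the case, 44 mm across, 60 mm tall; a bystander; origin: centre of its underside
- shaker: small seasoning shaker standing on the worktop in front of the case, 40 mm across, 65 mm tall; a bystander; origin: centre of its underside
- canister: condiment canister with cap beside the case, 66 mm across, 100 mm tall; a bystander; origin: centre of its underside
- cup: open cup beside the case, 72 mm across, 85 mm tall; a bystander; origin: centre of its underside
- spray: small slim bottle on the worktop, 40 mm across, 120 mm tall; a bystander; origin: centre of its underside
- spoon: steel spoon lying on the worktop, 170 mm long; a bystander; origin: under its bowl-and-handle middle

How it is judged:
On the way:
1. the lid is fully shut (under 0.04 rad) while both latches are still open (value of joint lid below 0.04 rad and value of joint each of latch_left, latch_right below 0.3 rad), for 0.2 s.
At the end, for the whole second after the job is handed in: the lid is shut (under 0.04 rad) and both latches lie over it, snapped to their far end (over 1.9 of 2.05 rad) (value of joint lid below 0.04 rad and value of joint each of latch_left, latch_right above 1.9 rad); the robot touches nothing.
It fails at once if the lid slams: it swings shut faster than 2 rad/s (velocity of joint lid below -2 rad/s).
It fails at once if the lid is lifted further open (value of joint lid above 1.15 rad).
It fails at once if a latch is thrown over (more than 0.9 rad) while the lid is still up (value of joint lid above 0.08 rad and value of joint any of latch_left, latch_right above 0.9 rad).
It fails at once if a jar, the shaker, the canister, the cup, the bottle or the spoon is shifted, lifted or knocked over (moves more than 30 mm) (distance of any of jar_a, jar_b, shaker, canister, cup, spray, spoon from where it was at the start of the episode above 0.03 m).
It also fails if it takes over 58 s, if anything falls off the work surface, if the arm or the gripper's body presses on something with over 40 N, if the wrist force passes 120 N, or if a joint passes its speed limit or range.

### The arm

A 6-joint arm with a two-finger parallel gripper is mounted at the origin on the work surface. World frame = base frame: x ahead of the robot, y to its left, z up, the work surface at z = 0. Lengths are in m, angles in rad, forces in N, time in s.
With the tool pointing down it reaches from about 0.3 to 0.875 m from the base axis. Payload 6.4 kg.
Tool frame: the origin (TCP) lies on the centre line of the jaws, within the pads' length; the fingertips stand 17 mm ahead of it and the grasp point (between the pads) lies 2 mm behind it; z points along the fingers, y is the direction in which the jaws open and shut (so a half turn about z gives the same grasp; the last joint's range is limited). The gripper opens to 85 mm and grips with 20 to 120 N. Pads are 22 mm wide; open, the fingers measure 114 mm over their backs; the gripper's body (76 mm by 85 mm) begins 54 mm behind the grasp point. The pads swing forward as they close: fully open they stand 13 mm farther back than shut.
Start: joints at [-1.48, 0.181, 1.607, -0, 1.354, -0.206], TCP at [0.168, -0.55, 0.248] pointing down, gripper open.
Joint ranges: [-2.99, 2.99], [-0.89, 2.07], [0.3, 2.58], [-1.14, 4.28], [0, 2.63], [-3.12, 3.12]. Speed limits (rad/s): [2.57, 2.57, 3.01, 3.14, 3.14, 3.14].

### API

Orientations are given as a 3x3 rotation matrix whose columns are the frame's x, y, z axes.
In Python, from cell import arm gives the robot as it stands. The module is installed in compiled form; this text tells all that it offers. Calls block until the motion is done:
- arm.reach(position, orientation): joint-space move of the TCP to a pose.
- arm.line_to(position, rotation=None, feed=0.15, threshold=None): straight line of the TCP; rotation=None keeps the orientation; feed is the mean speed in m/s. With threshold (N) it stops when the force on the tool has changed by that much, and returns True; else False.
- arm.move_joints(angles): joint-space move.
- arm.set_gripper(opening, grasp_force=None): opening from 0.0 (shut) to 1.0 (fully open); grasp_force is the grip in N (None keeps the last); returns when the fingers have stopped.
- arm.wait(seconds).
- arm.ik(position, orientation): joint angles nearest the present ones, or None.
- arm.snapshot(name): name is "scene" or "top" or "wrist"; returns (picture, depth): 480x640x3 uint8, red, green, blue; 480x640 float32, m along the optical axis (not along the pixel's ray), 0 where there is no reading.
- arm.camera_params(name): a dict with "fx", "fy", "cx", "cy" (pixels), "k1" (the pictures are not rectified: a ray, as slopes to the right and down, at radius r is drawn at 1 + k1 r^2 times it, then the intrinsics apply), "R" (3x3) and "t" (3): a world point X has camera coordinates R X + t. Camera axes: x right, y down, z forward; pixel columns grow to the right and rows downward; lengths in m; the calibration is good to about 2 mm. A picture is of the moment at which its call begins: read the wrist's pose just before it. camera_params takes no time and is no camera call; for the wrist camera it gives the pose at the moment of the call.
A pose or a line that the arm cannot do raises arm.PlanningError and nothing moves.
- arm.finish_job(): hands the job in, once; it reports no verdict.
Readings, each from a call of its own:
- arm.current_t(): time.
- arm.current_qpos(): joint angles.
- arm.current_dq(): joint speeds.
- arm.current_joint_efforts(): joint torques, N m.
- arm.current_ee_pos(): TCP position.
- arm.current_tool_rot(): TCP orientation.
- arm.current_ft_force(): force on the tool from outside, world axes, zero at the start.
- arm.current_moment(): the same for the moment, N m.
- arm.current_gripper_width(): opening from 0.0 (shut) to 1.0 (fully open).
Only numpy, scipy, OpenCV 4.12 (cv2) and the standard library are available. Lean on these libraries where they do the work, as an engineer would, in place of code of your own. Each camera call takes 0.05 s, during which the arm holds its last target.

## Working session

There is one attempt and no reset: what is moved stays moved. The work goes in short steps, each a Python script; the robot and the scene stay as the last script left them, time stands still between calls to the robot, and variables do not carry over. Pictures are saved under pics/ and viewed, and the job is handed in when it is done.

```bash
mkdir -p pics; python3 - <<'E'
from cell import arm
import cv2,numpy as np
for n in ["scene","top"]:
    p,d=arm.snapshot(n); cv2.imwrite(f"pics/{n}0.png",p[:,:,::-1]); np.save(f"{n}0.npy",d)
    c=arm.camera_params(n); print(n,{k:np.round(v,3).tolist() for k,v in c.items()})
print(arm.current_t(), arm.current_tool_rot().round(3).tolist() if hasattr(arm.current_tool_rot(),'round') else arm.current_tool_rot())
E
```

```text
scene {'fx': 607.604, 'fy': 607.604, 'cx': 320.453, 'cy': 234.149, 'k1': 0.07, 'R': [[0.629, 0.778, -0.012], [0.694, -0.567, -0.444], [-0.352, 0.271, -0.896]], 't': [-0.374, -0.372, 1.715]}
top {'fx': 619.47, 'fy': 619.47, 'cx': 331.834, 'cy': 230.756, 'k1': -0.174, 'R': [[0.021, -1.0, 0.013], [-0.984, -0.023, -0.176], [0.177, -0.009, -0.984]], 't': [-0.034, 0.602, 1.766]}
0.1 [[0.956, 0.292, -0.0], [0.292, -0.956, 0.002], [0.0, -0.002, -1.0]]
```

View pics/scene0.png

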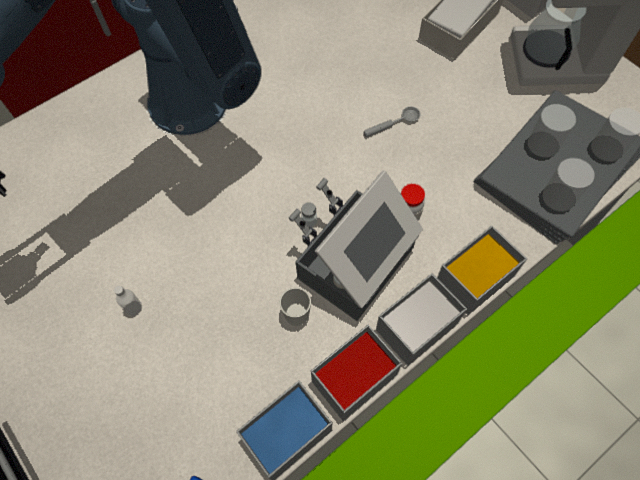

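View pics/top0.png

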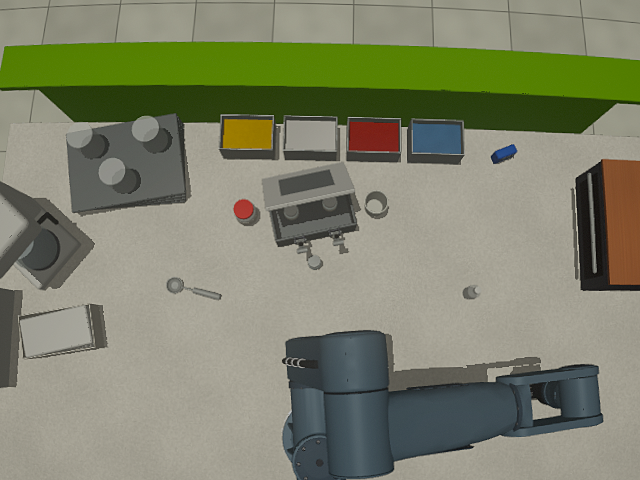

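The scene picture shows the case centred near (355,245), with the latches at about (300,220) and (328,190). In the top picture the latches are at about (303,246) and (338,240), and the shaker stands at (315,262), just in front of the case. Next I zoom in and build a point cloud.

```bash
cat > h.py <<'E'
from cell import arm
import cv2,numpy as np
def cloud(name,d,c):
    h,w=d.shape; v,u=np.mgrid[0:h,0:w].astype(float)
    xd=(u-c["cx"])/c["fx"]; yd=(v-c["cy"])/c["fy"]
    x,y=xd.copy(),yd.copy()
    for _ in range(20):
        s=1+c["k1"]*(x*x+y*y); x=xd/s; y=yd/s
    P=np.stack([x*d,y*d,d],-1); R=np.array(c["R"]);t=np.array(c["t"])
    return (P-t)@R   # R^T(P-t)
def proj(X,c):
    X=np.atleast_2d(X)@np.array(c["R"]).T+np.array(c["t"]); s=X[:,:2]/X[:,2:]
    s=s*(1+c["k1"]*(s**2).sum(1,keepdims=True))
    return s*[c["fx"],c["fy"]]+[c["cx"],c["cy"]]
E
python3 - <<'E'
from h import *
a=cv2.imread("pics/top0.png")[150:290,215:405]; b=cv2.imread("pics/scene0.png")[165:335,260:440]
cv2.imwrite("pics/topz.png",cv2.resize(a,None,fx=4,fy=4,interpolation=2)); cv2.imwrite("pics/scenez.png",cv2.resize(b,None,fx=3.5,fy=3.5,interpolation=2))
for n,pts in [("top",[(303,246),(338,240),(315,262),(244,212),(376,205),(265,182),(347,166),(272,206),(355,190),(316,180),(472,292),(175,285),(218,296)]),("scene",[(295,217),(324,186),(309,210),(383,176),(418,228),(313,248),(355,293),(365,235)])]:
    d=np.load(n+"0.npy"); P=cloud(n,d,arm.camera_params(n)); np.save(n+"P.npy",P)
    for u,v in pts: print(n,u,v,P[v,u].round(3))
E
```

```text
top 303 246 [0.54  0.058 0.155]
top 338 240 [ 0.555 -0.038  0.175]
top 315 262 [0.508 0.026 0.064]
top 244 212 [0.643 0.233 0.102]
top 376 205 [ 0.695 -0.155 -0.001]
top 265 182 [0.725 0.173 0.134]
top 347 166 [ 0.819 -0.065 -0.007]
top 272 206 [0.631 0.14  0.245]
top 355 190 [ 0.738 -0.09   0.009]
top 316 180 [0.723 0.027 0.175]
top 472 292 [ 0.427 -0.428  0.085]
top 175 285 [ 0.436  0.447 -0.002]
top 218 296 [0.405 0.31  0.02 ]
scene 295 217 [ 0.555 -0.039  0.165]
scene 324 186 [0.533 0.063 0.163]
scene 309 210 [0.515 0.029 0.062]
scene 383 176 [0.632 0.147 0.244]
scene 418 228 [0.735 0.177 0.116]
scene 313 248 [ 0.608 -0.032  0.079]
scene 355 293 [ 0.772 -0.045  0.14 ]
scene 365 235 [0.698 0.043 0.192]
```

View pics/topz.png

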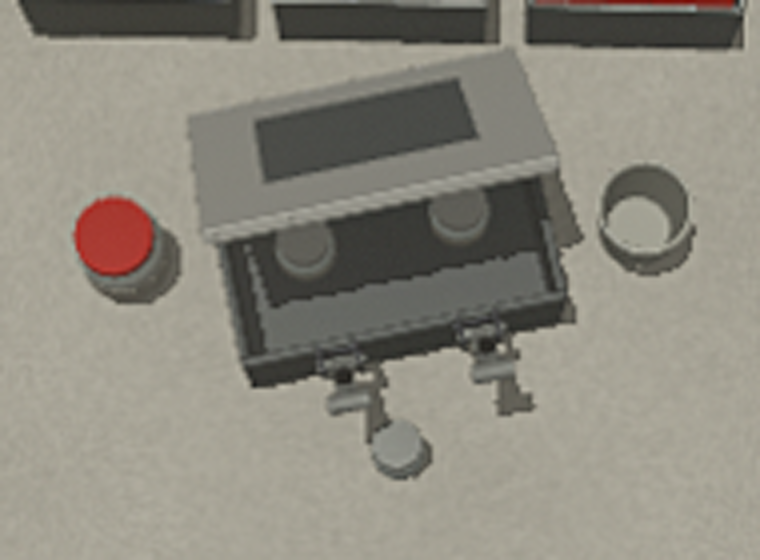

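View pics/scenez.png

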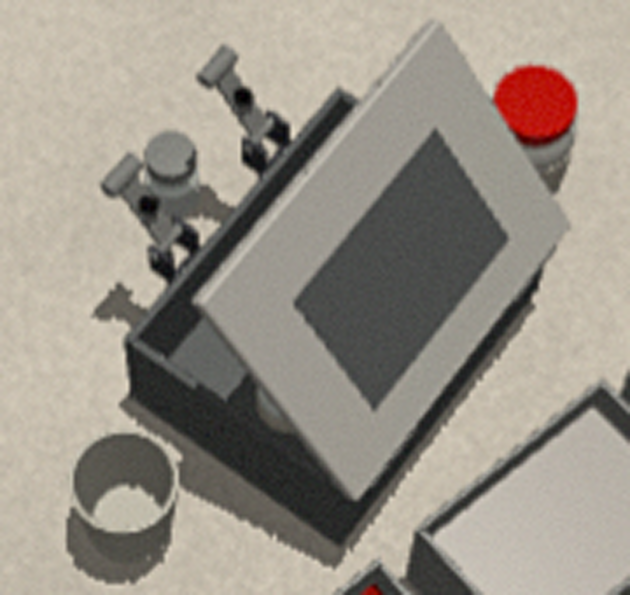

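```bash
python3 - <<'E'
from h import *
rng=np.random.default_rng(0)
from scipy.optimize import least_squares
out={}
for n in ["scene","top"]:
    P=np.load(n+"P.npy"); d=np.load(n+"0.npy")
    Q=P.reshape(-1,3); m=(d.ravel()>0)&(abs(Q[:,0]-.68)<.16)&(abs(Q[:,1]-.03)<.19)&(Q[:,2]>.105)&(Q[:,2]<.3)
    Q=Q[m]; best=0
    for _ in range(500):
        a,b,c=Q[rng.choice(len(Q),3,False)]; nn=np.cross(b-a,c-a); l=np.linalg.norm(nn)
        if l<1e-4: continue
        nn/=l; i=abs((Q-a)@nn)<.004
        if i.sum()>best: best=i.sum(); I=i
    for _ in range(3):
        c=Q[I].mean(0); nn=np.linalg.svd(Q[I]-c,full_matrices=False)[2][2]; nn*=np.sign(nn[2]); I=abs((Q-c)@nn)<.004
    h=nn[:2]; psi=np.arctan2(nn[1],nn[0]); th=np.arctan2(np.hypot(*h),nn[2])
    L=Q[I]; yaw=psi
    # normal horizontally points: lid opens tilting; yaw from normal
    ex=np.array([np.cos(yaw),np.sin(yaw),0]);ey=np.array([-np.sin(yaw),np.cos(yaw),0])
    print(n,best,"n",nn.round(3),"yaw",yaw,"theta",th)
    print(" along y", np.percentile(L@ey,[.5,99.5]).round(4)," along -slope",)
    s=np.cross(nn,ey); print("  slope range",np.percentile(L@s,[.5,99.5]).round(4),s.round(3))
    # rect outline
    uv=np.stack([L@ey,L@s],1).astype(np.float32); print("  rect",cv2.minAreaRect(uv))
    print(" top edge pts z max",np.percentile(L[:,2],99.5))
    out[n]=(c,nn,yaw,th)
    # refine: plane corners
    (cu,cv_),(w,hh),ang=cv2.minAreaRect(uv)
    C=cu*ey+cv_*s+ (c@nn)*nn
    print("  lid face centre",C.round(4))
    # hinge line from centre: face centre -> go 92mm down slope, then 13 along -n
    dn=s if s[2]<0 else -s
    H=C+dn*.092-nn*.013; print("  hinge mid",H.round(4),"case centre",(H-.09*ex).round(4))
for n in ["top"]:
    P=np.load(n+"P.npy").reshape(-1,3)
    for nm,lo,hi,x,y in [("shaker",.05,.08,.51,.027),("canister",.085,.12,.64,.235),("cup",.07,.1,.69,-.165)]:
        m=(abs(P[:,0]-x)<.06)&(abs(P[:,1]-y)<.06)&(P[:,2]>lo)&(P[:,2]<hi); q=P[m]
        print(nm,m.sum(),q.min(0).round(3),q.max(0).round(3),np.median(q,0).round(3))
E
```

```text
scene 6758 n [0.732 0.178 0.658] yaw 0.23889943028843053 theta 0.8529911467809206
 along y [-0.2371  0.004 ]  along -slope
  slope range [-0.4202 -0.2373] [-0.639 -0.156  0.753]
  rect ((-0.11573968082666397, -0.3293547034263611), (0.1892072558403015, 0.2459227740764618), 89.84349822998047)
 top edge pts z max 0.24796576927854377
  lid face centre [0.7127 0.0544 0.1786]
  hinge mid [0.762  0.0665 0.1008] case centre [0.6745 0.0452 0.1008]
top 2589 n [0.73  0.178 0.66 ] yaw 0.23913866219278695 theta 0.8494307645384828
 along y [-0.2352  0.004 ]  along -slope
  slope range [-0.4231 -0.2356] [-0.642 -0.156  0.751]
  rect ((-0.1714114546775818, -0.3305485248565674), (0.36057329177856445, 0.19625802338123322), 1.227272391319275)
 top edge pts z max 0.2518764508099698
  lid face centre [7.257e-01 5.000e-04 1.800e-01]
  hinge mid [0.7753 0.0126 0.1024] case centre [ 0.6879 -0.0087  0.1024]
shaker 123 [0.494 0.014 0.053] [0.528 0.046 0.073] [0.511 0.031 0.066]
canister 329 [0.626 0.207 0.087] [0.684 0.264 0.112] [0.654 0.235 0.1  ]
cup 140 [ 0.652 -0.181  0.07 ] [ 0.722 -0.113  0.097] [ 0.696 -0.148  0.083]
```

```bash
cat >> h.py <<'E'
YAW=0.239; C0=np.array([0.6745,0.0452,0.0])
EX=np.array([np.cos(YAW),np.sin(YAW),0]);EY=np.array([-np.sin(YAW),np.cos(YAW),0])
def W(x,y,z): return C0+x*EX+y*EY+np.array([0,0,z])
def Cs(P): q=np.asarray(P)-C0; return np.stack([q@EX,q@EY,q[...,2]],-1)
ROT=np.stack([EX,-EY,[0,0,-1]],1)
TIP=.017
def st(s=""):
    print(s,"t",round(arm.current_t(),2),"case tip",Cs(np.array(arm.current_ee_pos())-[0,0,TIP]).round(4),"F",np.round(arm.current_ft_force(),2))
E
python3 - <<'E'
from h import *
for n in ["scene","top"]:
    Q=Cs(np.load(n+"P.npy").reshape(-1,3))
    for sg in (1,-1):
        m=(Q[:,0]>-.17)&(Q[:,0]<-.12)&(abs(Q[:,1]*sg-.055)<.045)&(Q[:,2]>.15)&(Q[:,2]<.19)
        q=Q[m]; print(n,sg,m.sum(),q.min(0).round(3),q.max(0).round(3),np.median(q,0).round(3))
    m=(Q[:,0]<.0)&(Q[:,0]>-.1)&(abs(Q[:,1])<.13)&(abs(Q[:,2]-.1)<.006); print("rim",m.sum(),Q[m].min(0).round(3),Q[m].max(0).round(3))
for p in [W(0,0,.35),W(-.06,0,.13),W(-.2,.06,.17),W(-.1,-.06,.17)]: print(arm.ik(p,ROT))
print(Cs([.511,.031,.065]))
# overlay
for n in ["scene","top"]:
    im=cv2.imread(f"pics/{n}0.png"); c=arm.camera_params(n)
    th=.851
    X=[W(.09-r*np.cos(th)+.013*np.sin(th),y,.1+r*np.sin(th)+.013*np.cos(th)) for r,y in [(0,-.122),(0,.122),(.184,.122),(.184,-.122)]]
    B=[W(x,y,.1) for x,y in [(-.09,-.12),(-.09,.12),(.09,.12),(.09,-.12)]]
    big=cv2.resize(im,None,fx=4,fy=4,interpolation=2)
    for S,col in ((X,(0,0,255)),(B,(0,255,0))): cv2.polylines(big,[(proj(S,c)*4+1.5).astype(np.int32)],True,col,1)
    u0,v0=(260,165) if n=="scene" else (215,150)
    cv2.imwrite(f"pics/ov_{n}.png",big[v0*4:v0*4+600,u0*4:u0*4+740])
E
```

```text
scene 1 118 [-0.147  0.035  0.15 ] [-0.12   0.066  0.179] [-0.135  0.048  0.168]
scene -1 127 [-0.147 -0.067  0.15 ] [-0.121 -0.035  0.176] [-0.135 -0.051  0.168]
rim 501 [-0.1   -0.122  0.094] [-0.001  0.121  0.106]
top 1 71 [-0.146  0.036  0.15 ] [-0.121  0.066  0.18 ] [-0.138  0.051  0.17 ]
top -1 68 [-0.147 -0.065  0.15 ] [-0.122 -0.035  0.179] [-0.138 -0.05   0.169]
rim 302 [-0.093 -0.118  0.094] [-0.     0.121  0.106]
[-1.08238672e-01  3.47711950e-01  1.19975691e+00 -4.44089210e-16
  1.59412380e+00  1.22355765e+00]
[-1.41848809e-01  3.96623396e-01  1.58917100e+00 -4.44089210e-16
  1.15579826e+00  1.18994752e+00]
[-1.33780550e-01  3.18920079e-02  1.93974596e+00 -4.44089210e-16
  1.16995469e+00  1.19801578e+00]
[-2.62163213e-01  2.98603377e-01  1.63007778e+00 -4.44089210e-16
  1.21291150e+00  1.06963311e+00]
[-0.16221413  0.02490918  0.065     ]
```

View pics/ov_scene.png

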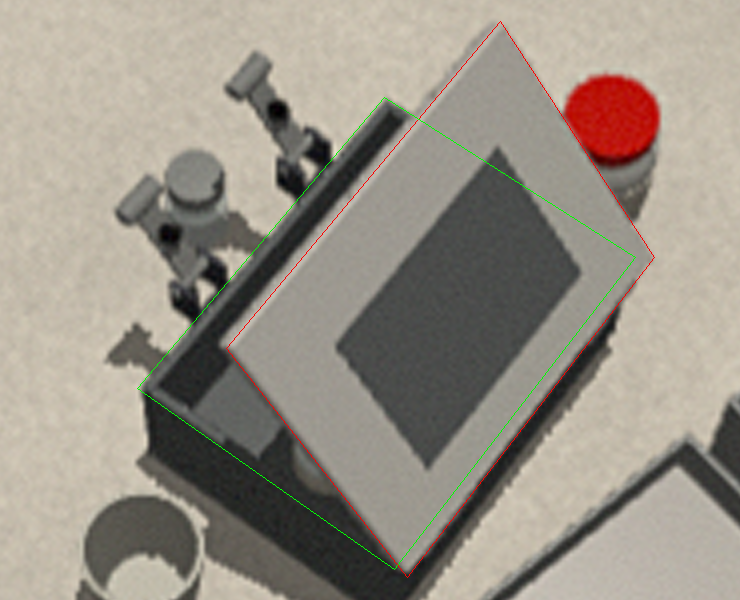

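View pics/ov_top.png

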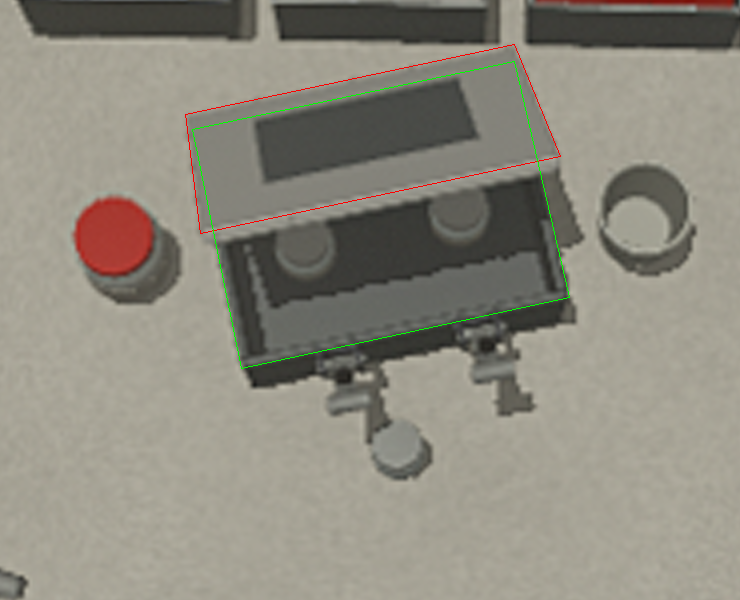

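The overlay puts the lid and rim outlines on their edges in both views (lid corners in the scene crop at (500,22), (653,258), (228,348) and (407,575)). The latches are at case y ≈ ±0.05, tips at x ≈ −0.14, z ≈ 0.167, as they should be. Next I shut the gripper and go to the lid.

```bash
python3 - <<'E'
from h import *
arm.set_gripper(0.0); st("shut")
p=np.array(arm.current_ee_pos()); arm.line_to(p+[0,0,.12],feed=.2)
arm.reach(W(0.0,0,.31+TIP),ROT); st("hover")
r=arm.line_to(W(0.0,0,.215+TIP),feed=.03,threshold=2.0); st("contact %s"%r)
p,d=arm.snapshot("scene"); cv2.imwrite("pics/c1.png",cv2.resize(p[120:340,230:460,::-1],None,fx=2.6,fy=2.6))
E
```

```text
shut t 0.87 case tip [-0.6328 -0.4583  0.2313] F [0.07 0.14 0.7 ]
hover t 4.38 case tip [-2.000e-04 -1.100e-03  3.101e-01] F [ 0.31  0.59 -0.09]
contact True t 6.71 case tip [-0.     -0.      0.2289] F [ 1.53 -0.81  1.43]
```

View pics/c1.png

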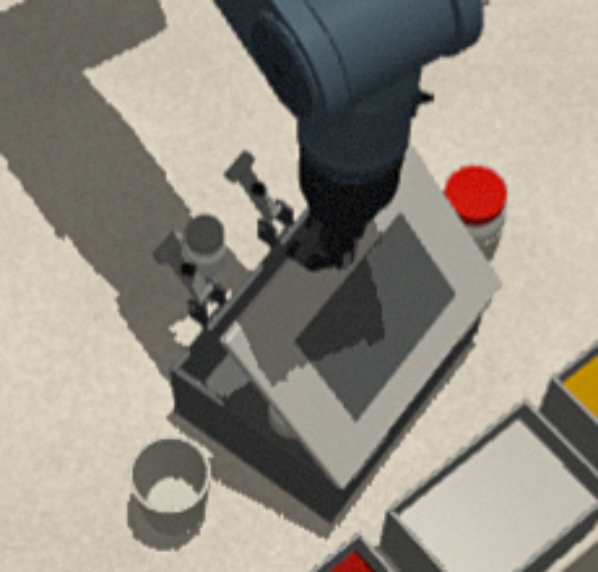

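Contact at z 0.229 agrees with the lid plane meeting the finger's front edge. Next I follow the lid's arc down slowly.

```bash
python3 - <<'E'
from h import *
def tip(th,r=.16): return W(.098-r*np.cos(th)+.013*np.sin(th),0,.1+r*np.sin(th)+.013*np.cos(th)+TIP)
for th in [.75,.6,.45,.3,.15,.05]:
    arm.line_to(tip(th),feed=.03); st("th %.2f"%th)
E
```

```text
th 0.75 t 7.38 case tip [-1.080e-02  2.000e-04  2.177e-01] F [-0.12  0.19  0.06]
th 0.60 t 8.32 case tip [-2.710e-02 -1.000e-04  2.006e-01] F [-0.12  0.03  0.39]
th 0.45 t 9.28 case tip [-0.0408  0.0002  0.1809] F [-0.53  0.27  0.06]
th 0.30 t 10.22 case tip [-5.140e-02  1.000e-04  1.594e-01] F [-0.38 -0.68  0.04]
th 0.15 t 11.18 case tip [-5.860e-02  1.000e-04  1.364e-01] F [ 0.03 -0.49  0.04]
th 0.05 t 11.86 case tip [-6.150e-02  1.000e-04  1.206e-01] F [-0.3   0.17 -0.22]
```

```bash
python3 - <<'E'
from h import *
p,d=arm.snapshot("scene"); cv2.imwrite("pics/c2.png",cv2.resize(p[120:340,230:460,::-1],None,fx=2.6,fy=2.6)); np.save("s2.npy",d)
E
```

```text
(no output)
```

View pics/c2.png

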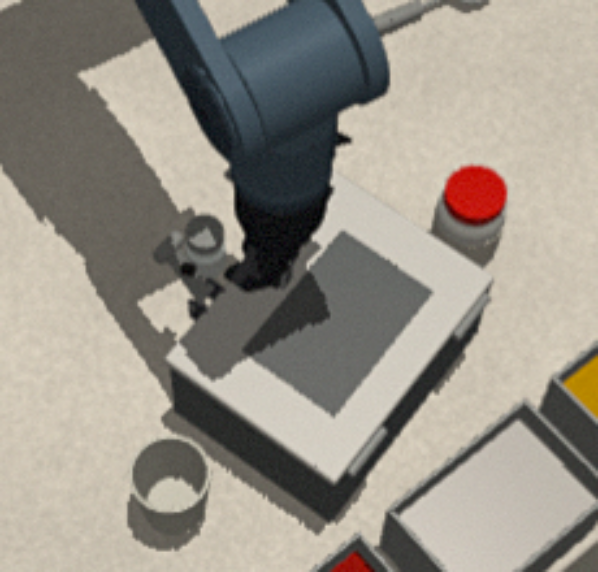

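The lid is nearly flat, with its front-right corner at (175,355) in the crop. Now I press it home until the force shows the stop, then hold briefly and check.

```bash
python3 - <<'E'
from h import *
r=arm.line_to(W(-.0625,0,.107+TIP),feed=.01,threshold=12); st("press %s"%r); 
arm.wait(.4); st()
p=np.array(arm.current_ee_pos()); arm.line_to(p+[0,0,.13],feed=.12)
arm.reach(W(-.22,.10,.26+TIP),ROT); st("away")
p,d=arm.snapshot("scene"); cv2.imwrite("pics/c3.png",cv2.resize(p[120:340,230:460,::-1],None,fx=2.6,fy=2.6))
Q=Cs(cloud("scene",d,arm.camera_params("scene")).reshape(-1,3))
m=(abs(Q[:,1])<.115)&(Q[:,0]>-.085)&(Q[:,0]<.085)&(Q[:,2]<.15)&(Q[:,2]>.05); q=Q[m]
A=np.c_[q[:,0],np.ones(len(q))]; s=np.linalg.lstsq(A,q[:,2],rcond=None)[0]; print("lid slope",-s[0],"z mean",q[:,2].mean(),len(q))
for sg in (1,-1):
    m=(Q[:,0]>-.17)&(Q[:,0]<-.12)&(abs(Q[:,1]*sg-.055)<.045)&(Q[:,2]>.15)&(Q[:,2]<.19); print(m.sum(),np.median(Q[m],0).round(3))
E
```

```text
press True t 12.78 case tip [-0.0619 -0.      0.1131] F [-0.75 -0.42  4.19]
 t 13.18 case tip [-0.0619 -0.      0.113 ] F [-0.27 -0.44  5.89]
away t 15.2 case tip [-0.2191  0.0995  0.2603] F [ 0.34 -0.61  0.28]
lid slope -0.0018709981239437025 z mean 0.11310953271533893 6742
119 [-0.135  0.048  0.168]
130 [-0.135 -0.052  0.168]
```

View pics/c3.png

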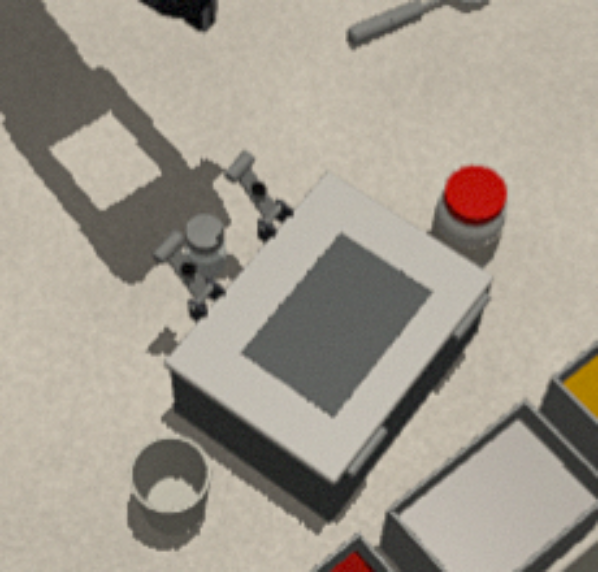

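The lid is shut: its slope is −0.002 rad and its face is at 113.1 mm. Both latches are still open, with cross-bars at crop (240,165) and (170,245). Left latch next.

```bash
cat >> h.py <<'E'
def latch(y):
    arm.reach(W(-.19,y,.22+TIP),ROT)
    arm.line_to(W(-.19,y,.153+TIP),feed=.1); st("ready")
    for x in [-.155,-.13,-.11,-.092]:
        r=arm.line_to(W(x,y,.153+TIP),feed=.05,threshold=25); st("x %.3f %s"%(x,r))
        if r: break
    arm.line_to(W(-.19,y,.153+TIP),feed=.12)
    arm.line_to(W(-.19,y,.25+TIP),feed=.15); st("back")
    p,d=arm.snapshot("scene"); cv2.imwrite("pics/l%d.png"%(y*1000),cv2.resize(p[120:340,230:460,::-1],None,fx=2.6,fy=2.6))
E
python3 -c "
from h import *
latch(.05)"
```

```text
ready t 16.45 case tip [-0.1895  0.05    0.1538] F [ 1.16 -0.01  0.4 ]
x -0.155 False t 17.3 case tip [-0.1557  0.05    0.1528] F [-5.52 -2.02  3.25]
x -0.130 False t 17.95 case tip [-0.1299  0.0501  0.1527] F [-1.01 -0.03  1.46]
x -0.110 False t 18.5 case tip [-0.1099  0.0501  0.1528] F [ 0.08 -0.23 -0.48]
x -0.092 False t 19.01 case tip [-0.0919  0.05    0.1528] F [-0.51  0.15  0.07]
back t 20.77 case tip [-0.1904  0.0502  0.249 ] F [-0.09  0.7  -0.22]
```

View pics/l50.png

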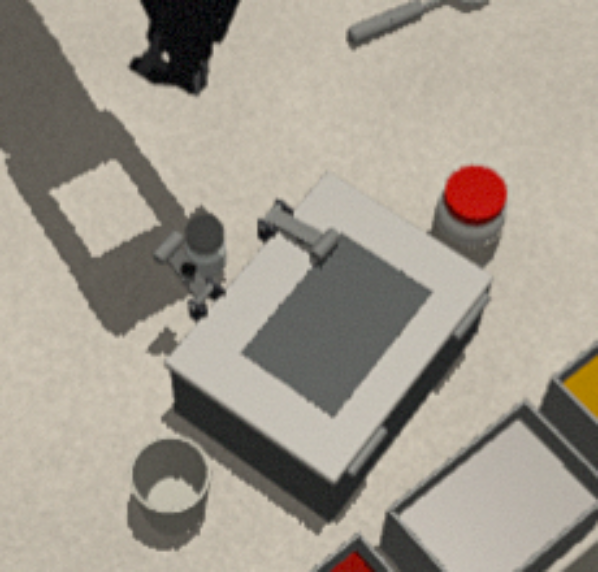

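The left lever now lies across the lid, with its bar at crop (325,248). Right latch next.

```bash
python3 -c "
from h import *
latch(-.05)
arm.line_to(W(-.24,-.05,.33+TIP),feed=.15)
p,d=arm.snapshot('scene')
Q=Cs(cloud('scene',d,arm.camera_params('scene')).reshape(-1,3))
for sg in (1,-1):
    m=(Q[:,0]>-.08)&(Q[:,0]<-.0)&(abs(Q[:,1]*sg-.05)<.03)&(Q[:,2]>.118)&(Q[:,2]<.2); print('bar',m.sum(),Q[m].min(0).round(3),Q[m].max(0).round(3))
m=(abs(Q[:,1])<.115)&(Q[:,0]>0)&(Q[:,0]<.085)&(Q[:,2]<.15)&(Q[:,2]>.05); q=Q[m]; print('lid',np.polyfit(q[:,0],q[:,2],1))
a=cv2.imread('pics/scene0.png'); cv2.imwrite('pics/full.png',p[:,:,::-1])
p,d=arm.snapshot('top'); cv2.imwrite('pics/full_top.png',p[:,:,::-1]); st()"
```

```text
ready t 22.14 case tip [-0.1895 -0.05    0.1536] F [ 1.14 -0.96  0.66]
x -0.155 False t 22.99 case tip [-0.1555 -0.05    0.1529] F [-4.95 -1.71  4.39]
x -0.130 False t 23.64 case tip [-0.1299 -0.0499  0.1527] F [0.24 0.06 0.47]
x -0.110 False t 24.19 case tip [-0.1098 -0.0499  0.1529] F [ 0.01 -0.84  0.25]
x -0.092 False t 24.7 case tip [-0.0919 -0.0499  0.1528] F [-0.78 -0.08 -0.14]
back t 26.47 case tip [-0.1904 -0.0496  0.249 ] F [ 0.66  0.54 -0.12]
bar 177 [-0.079  0.025  0.118] [-0.     0.078  0.139]
bar 185 [-0.08  -0.077  0.118] [-0.004 -0.022  0.14 ]
lid [-0.00555421  0.11341221]
 t 27.39 case tip [-0.2401 -0.0497  0.3287] F [-0.5  -0.43  1.16]
```

View pics/full.png

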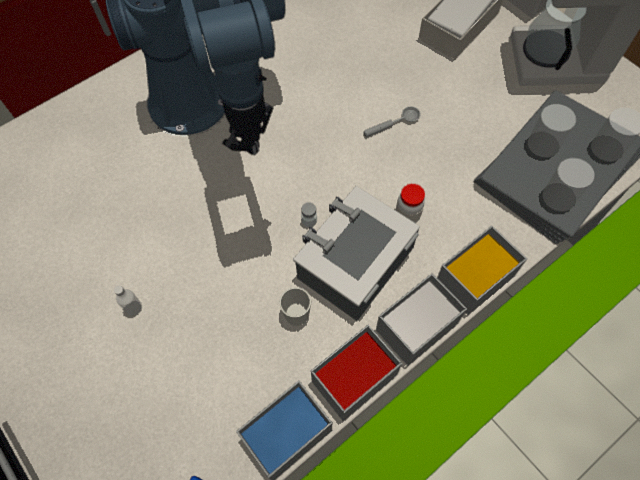

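View pics/full_top.png

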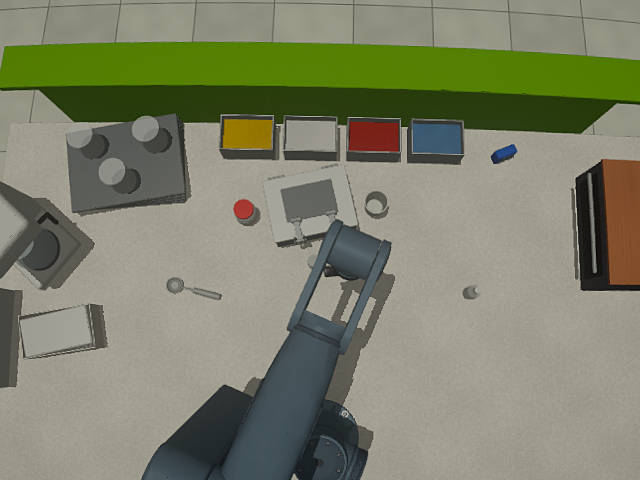

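```bash
python3 -c "
from h import *
p,d=arm.snapshot('scene')
Q=Cs(cloud('scene',d,arm.camera_params('scene')).reshape(-1,3))
for sg in (1,-1):
    m=(abs(Q[:,1]*sg-.05)<.014)&(Q[:,0]>-.06)&(Q[:,0]<-.03)&(Q[:,2]>.125); q=Q[m]
    print(m.sum(),np.percentile(q[:,2],[50,80,90,97]).round(4),q[:,0].min(),q[:,0].max())
arm.finish_job(); st()"
```

```text
94 [0.1324 0.1341 0.1361 0.1387] -0.059883333464313654 -0.03654416630896914
94 [0.132  0.1351 0.1364 0.1385] -0.05966175866728974 -0.03610193160354157
the job is handed in; nothing more can be done
the job is handed in; nothing more can be done
```

The case is closed and the job is handed in, after about 27 s of the 58 s allowed. With the gripper shut, I pushed the lid down slowly along its arc. Then I pushed the left and right latches over past upright from the front. The system gives no verdict, so the results below rest on my own checks.

- **Lid:** before I touched the latches, its slope measured −0.002 rad and its upper face sat at 113.1 mm (113 mm is shut). Both latches were still open then. After latching, the slope still measured under 0.01 rad.
- **Latches:** both levers lie across the lid. Their cross-bar tops read about 135–136 mm, against the 135 mm expected when fully over. A few depth points scattered up to 140 mm.
- **Forces:** the readings at each stop stayed around 7 N or less, and no push stopped on its force limit except the intended 12 N press that shut the lid.
- **Other objects:** the canister, cup, spoon and bottle look unmoved in both final pictures, and the shaker in the scene view; in the top view the arm hid most of the shaker. I judged this by eye and did not measure it. The jars were hidden under the lid, but nothing touched them.
- **Robot:** it was clear of everything at hand-in.

No check failed or disagreed.

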